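Fit the clutch gear on the winch's splined shaft and hold it down

ROBOT

A 6-joint arm with a two-finger parallel gripper is mounted at the origin on the work surface. World frame = base frame: x ahead of the robot, y to its left, z up, the work surface at z = 0. Lengths are in mm, angles in rad, forces in N, time in s.
With the tool pointing down it reaches from about 275 to 1000 mm from the base axis. Payload 8.4 kg.
Tool frame: the origin (TCP) lies at the very end of the fingers, on their centre line; the grasp point (between the pads) lies 19 mm behind it; z points along the fingers, x is the direction in which the jaws open and shut, and the axes are right-handed (so a half turn about z gives the same grasp; the last joint's range is limited). The gripper opens to 85 mm and grips with 20 to 120 N. Pads are 22 mm wide; open, the fingers measure 114 mm over their backs; the gripper's body (76 mm by 85 mm) begins 54 mm behind the grasp point. The pads swing forward as they close: fully open they stand 13 mm farther back than shut.
Start: joints at [1.134, 0.353, 1.633, -0, 1.155, -0.002], TCP at [263.267, 566.849, 231.281] pointing down, gripper open.
Joint ranges: [-2.63, 2.63], [-0.92, 2.1], [0.06, 2.66], [-1.3, 4.44], [0, 2.69], [-3.02, 3.02]. Speed limits (rad/s): [2.22, 2.22, 2.79, 3.14, 3.14, 3.14].

INTERFACE

Orientations are given as [roll, pitch, yaw] about the fixed x, y, z axes, in that order (R = Rz(yaw) Ry(pitch) Rx(roll)).
In Python, from rig import r gives the robot as it stands.
- The arm moves only by the tool arm_command, never from a script. Its argument "targets" is a list of rows, each a list of 6 numbers: the shift along the tool's x, y, z in m, then the turn, a rotation vector about the tool's x, y, z in rad. A call has 1 to 20 rows; each row shifts and turns the commanded pose from where the row before left it, along the tool's axes as they then stand; what a row does not reach is not made up. A row lasts 1/12 s, in which the tool goes at most 41.7 mm and 7.16 degrees, less where a joint would pass 70% of its speed; a pose out of reach is approached as far as the arm can. A call is refused whole if a number of a shift passes 0.0417 or a number of a turn 0.125, either way. A call with a gripper value outside its range is refused whole. "fingers" is the finger opening in m, from 0 to 0.0854, set as the call begins (left out, the last holds). The fingers move at their own pace and stop on an object; "squeeze" is the grip in N (left out, the last holds). Time passes only in rows, so rows that do not move let the fingers close. It gives the time, the measured TCP pose, the force and the opening at its end, in the units of the state.
- r.sense(): the state, without advancing time (a new reading comes with each control period).
- r.grab_frame(name): name is "scene" or "top" or "wrist"; returns a dict with "image" (400x640x3 uint8, blue, green, red), "fx", "fy", "cx", "cy" (pixels), "k1" (the pictures are not rectified: a ray, as slopes to the right and down, at radius r is drawn at 1 + k1 r^2 times it, then the intrinsics apply), "xyz" and "orientation" of the camera in the world. Camera axes: x right, y down, z forward; pixel columns grow to the right and rows downward; lengths in mm; the calibration is good to about 2 mm. A picture is of the moment at which its call begins. There is no depth.
- r.sign_off(): hands the job in, once; it reports no verdict.
The state is a dict: "clock": time; "qpos": joint angles; "qvel": joint speeds; "joint_efforts": joint torques, N m; "eef_pos": TCP position; "tcp_rot": TCP orientation; "contact_force": force on the tool from outside, world axes, zero at the start; "wrist_torque": the same for the moment, N m; "opening": opening from 0.0 (shut) to 1.0 (fully open).
Only numpy, scipy, OpenCV 4.12 (cv2) and the standard library are available. Lean on these libraries where they do the work, as an engineer would, in place of code of your own. Each camera call takes 0.05 s, during which the arm holds its last target.

TASK

Put the big hubbed steel gear on the upright splined shaft of the open winch gearbox, hub upwards: turn it until its splines mesh, slide it down onto the spring-loaded collar, then push it right down so that the groove for the retaining ring is clear above the hub. Leave the other things on the bench where they lie, and do not let go: finish while you are still holding the gear pressed down, ready for a mate to clip the ring on.

Things in the scene. Friction and masses are not known exactly. Their poses are not given: they have to be found in the camera images.
- gear: The part to fit: the larger of two steel spur gears, hub up. Toothed disc 84 mm over the tips, 0 to 16 mm above the origin; on it a round hub 48 mm across, 16 to 34 mm. Bore: 28 mm wide with six straight grooves, 34 mm across and 7.8 mm wide. 0.5 to 0.75 kg. Origin: centre of the underside (no hub); z up through hub; x along the middle of a groove, one every 60 degrees.
- hub_top (a point): Centre of the gear hub's upper face, on the bore's axis, 34 mm above the gear's origin; same axes as the gear.
- shaft: Upright splined steel shaft, locked, fixed. Origin: centre of its upper end, 166 mm above the bench; z up; x along the middle of a rib, one every 60 degrees. First 14 mm down: plain end 23 mm across with a coned tip. Below: 26 mm core with six ribs, 32 mm over them, 6 mm wide (first 4 mm of ribs slimmer: 29.5 and 3.6 mm). Gear's play: 1 mm radial, 3 degrees.
- ring_groove (a point): Middle of the dark groove round the shaft for the retaining ring, on the axis, 23.7 mm below the shaft's top, 2.4 mm wide. The hub covers it when the gear lies on the unpressed collar and is clear below it when the gear is pushed right down.
- collar (a joint): Travel of the spring-loaded thrust collar, in m: 0 at rest (up), 0.009 pressed to its stop. A dark steel cup 60 mm across round the shaft; its flat top, on which the gear's underside comes to lie, is 54 mm below the shaft's top at 0 and 63 mm at the stop. It begins to give at 10 N and takes 17 N at the stop, the gear's weight (5 to 7.5 N) counted in: the weight alone does not move it.
- gearbox: Open cast aluminium lower half of a winch gearbox, fixed to the bench. Origin: on the bench below the shaft's axis. Its flange is 72 mm high, from 68 mm on the -x side of the shaft to 124 mm on the +x side (at its own yaw), 68 mm to either side; feet reach 81 mm to either side. Boss under the collar: 84 mm high. Empty bearing seat 80 mm to the +x side, 77 mm high.
- small_gear: Bystander: smaller steel gear, 55 mm across, 16 mm thick, with a plain round bore and a 32 mm hub up to 30 mm. Origin: centre of its underside.
- bearing: Bystander: sealed ball bearing lying flat, 62 mm across, 16 mm high. Origin: centre of its underside.
- dish: Bystander: round steel parts dish, 90 mm across, 20 mm high, with the retaining ring and some screws in it. Origin: centre of its underside.
- pliers: Bystander: circlip pliers with dark handles lying flat, 177 mm long, 15 mm high, handles to -x. Origin: under the middle.
- grease_tin: Bystander: grey tin with an aluminium lid, 71 mm across, 46 mm high. Origin: centre of its underside.
- tape_roll: Bystander: roll of black tape lying flat, 100 mm across, 48 mm high. Origin: centre of its underside.
- screwdriver: Bystander: screwdriver with a black handle, 200 mm long, 26 mm high, handle to -x. Origin: under the middle.
- mallet: Bystander: rubber mallet with a wooden handle, 260 mm long, 26 mm high, head at +x. Origin: under the middle.
Mind the look-alikes: they are no part of the job. What is shaped like the gear but pink is not meant.

How it is judged:
By the outcome, as a careful person would: the job done as asked, in the order asked, and still so for the second after the job is handed in, while the arm keeps its last pose, push and grip.
It also fails if it takes over 48 s, if anything falls off the work surface, if the arm or the gripper's body presses on something with over 40 N, if the wrist force passes 120 N, or if a joint passes its speed limit or range.

## Working session

There is one attempt and no reset: what is moved stays moved. The work goes in short steps, Python scripts to look and compute and a tool call to move; the robot and the scene stay as the last step left them, time stands still between calls to the robot, and variables do not carry over. Pictures are saved under pics/ and viewed, and the job is handed in when it is done.

Besides the shell and the picture viewer there is one more tool, called after "Request:" as name([rows], argument=value, ...), one row to a line, values as JSON. arm_command: Moves the arm, as the interface text tells. Its arguments: {"type":"object","properties":{"targets":{"type":"array"},"fingers":{"type":"number"},"squeeze":{"type":"number"}},"required":["targets"]}

```bash
ls; mkdir -p pics; cat > h.py <<'E'
import numpy as np, cv2, json, pickle
from scipy.spatial.transform import Rotation as R
from rig import r
def grab(n,save):
    f=r.grab_frame(n); cv2.imwrite('pics/'+save+'.png',f['image']); pickle.dump(f,open('pics/'+save+'.pkl','wb')); return f
def load(s): return pickle.load(open('pics/'+s+'.pkl','rb'))
def ray(f,u,v):
    K=np.array([[f['fx'],0,f['cx']],[0,f['fy'],f['cy']],[0,0,1.]])
    p=np.array([(u-f['cx'])/f['fx'],(v-f['cy'])/f['fy']]); q=p.copy()
    for _ in range(30): q=p/(1+f['k1']*(q@q))
    d=R.from_euler('xyz',f['orientation']).as_matrix()@np.array([q[0],q[1],1])
    return np.array(f['xyz'],float),d
def onz(f,u,v,z):
    o,d=ray(f,u,v); return o+d*(z-o[2])/d[2]
def proj(f,P):
    c=R.from_euler('xyz',f['orientation']).as_matrix().T@(np.array(P,float)-f['xyz'])
    q=c[:2]/c[2]; q=q*(1+f['k1']*(q@q)); return np.array([f['fx']*q[0]+f['cx'],f['fy']*q[1]+f['cy']])
E
python3 - <<'E'
from h import *
for n in('scene','top','wrist'):
    f=grab(n,n+'0'); print(n,f['xyz'],f['orientation'],f['fx'],f['k1'])
print(r.sense())
E
```

```text
pics
scene [1548.34585221  201.21270587  850.76575595] [-2.16289929  0.01119602  1.79754656] 501.3743824581414 -0.15548476969082045
top [ 409.02834233  -50.51650018 1202.24251796] [-3.04283057  0.02412432 -1.55109443] 432.9694641188107 -0.10522893932061331
wrist [190.89015606 600.20293995 373.55001486] [2.83210277e+00 1.32990938e-03 1.13735560e+00] 327.4178371655495 -0.04955332923398417
{'clock': 0.15, 'qpos': array([ 1.13358270e+00,  3.53509374e-01,  1.63396096e+00, -5.01401566e-06,
        1.15518257e+00, -2.35989713e-03]), 'qvel': array([-0.00152551, -0.00075016, -0.00086636,  0.00125201, -0.00268087,
        0.00094138]), 'joint_efforts': array([-1.31769275e-04, -6.05636358e+01, -3.42340922e+01, -1.16063097e-04,
        6.03780267e-03, -2.39095996e-06]), 'eef_pos': array([263.12563496, 566.51771916, 230.72244521]), 'tcp_rot': array([3.14159057e+00, 1.06025960e-03, 1.13594462e+00]), 'contact_force': array([-0.30220663, -0.09719602,  0.12304971]), 'wrist_torque': array([-0.0070546 ,  0.03038971,  0.01854661]), 'opening': 0.9959044882812887}
```

View pics/top0.png

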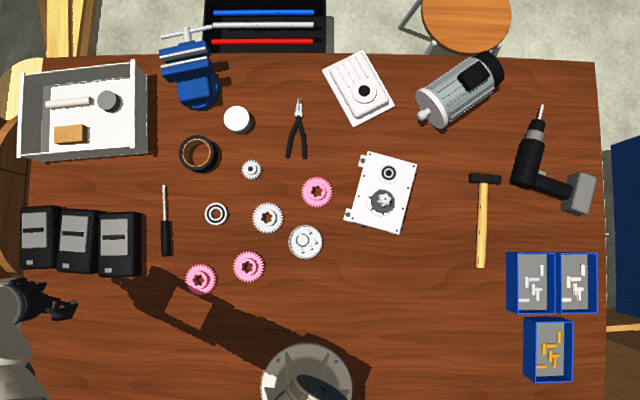

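View pics/scene0.png

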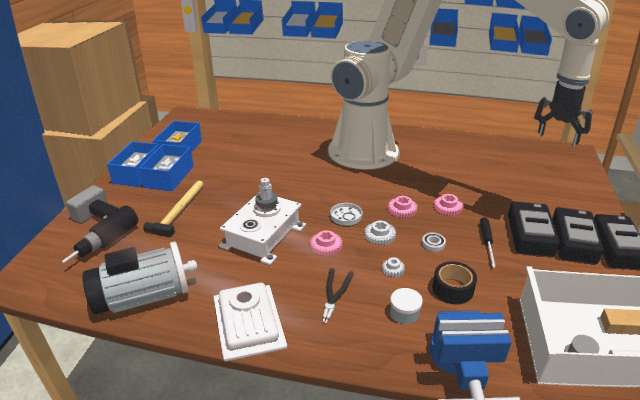

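View pics/wrist0.png

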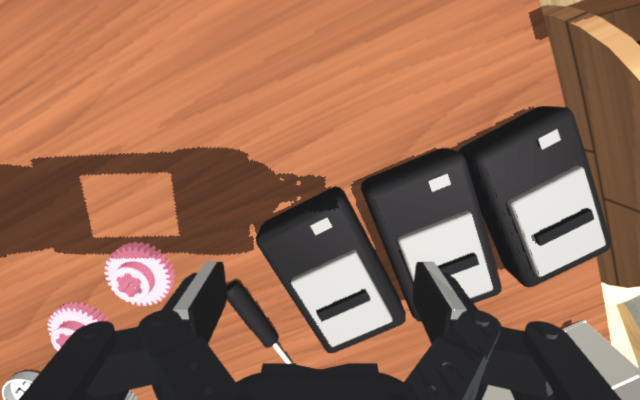

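In the top picture, steel gear (267,217) is the larger grey one. Small steel gear is at (251,169), bearing at (215,213), dish at (305,242), and the pink look-alikes at (317,191), (248,266), (200,278). Gearbox shaft is at about (383,201). I'll confirm this in an enlarged crop.

```bash
python3 - <<'E'
from h import *
f=load('top0');im=f['image']
a=cv2.resize(im[185:250,225:310],None,fx=5,fy=5,interpolation=cv2.INTER_CUBIC)
b=cv2.resize(im[145:240,340:425],None,fx=4,fy=4,interpolation=cv2.INTER_CUBIC)
H=max(a.shape[0],b.shape[0]);o=np.zeros((H,a.shape[1]+b.shape[1],3),np.uint8);o[:a.shape[0],:a.shape[1]]=a;o[:b.shape[0],a.shape[1]:]=b
cv2.imwrite('pics/c1.png',o);print(o.shape)
g=load('scene0')['image']
a=cv2.resize(g[170:265,215:405],None,fx=4,fy=4,interpolation=cv2.INTER_CUBIC);cv2.imwrite('pics/c2.png',a)
# gear outline by saturation
hsv=cv2.cvtColor(im,cv2.COLOR_BGR2HSV)
m=((hsv[...,1]<60)&(hsv[...,2]>60)).astype(np.uint8)
n,l,s,c=cv2.connectedComponentsWithStats(m)
for i in range(1,n):
    if s[i,4]>150 and 190<s[i,0]<430 and 100<s[i,1]<260: print(s[i],c[i])
E
```

```text
(380, 765, 3)
[224 106  26  27 538] [236.366171   118.38475836]
[ 343  151   74   84 3931] [381.74510303 192.66954973]
[242 160  20  20 283] [251.32862191 169.46996466]
[205 203  23  22 296] [215.73648649 213.52027027]
[253 203  31  30 657] [267.50228311 217.58143075]
[288 225  34  34 895] [304.99888268 241.44692737]
```

View pics/c1.png

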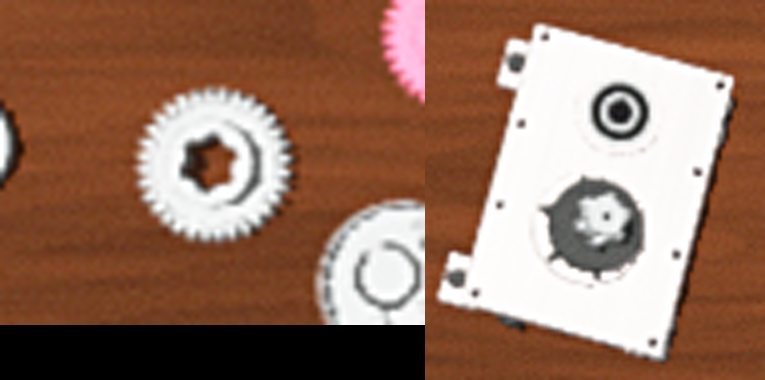

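View pics/c2.png

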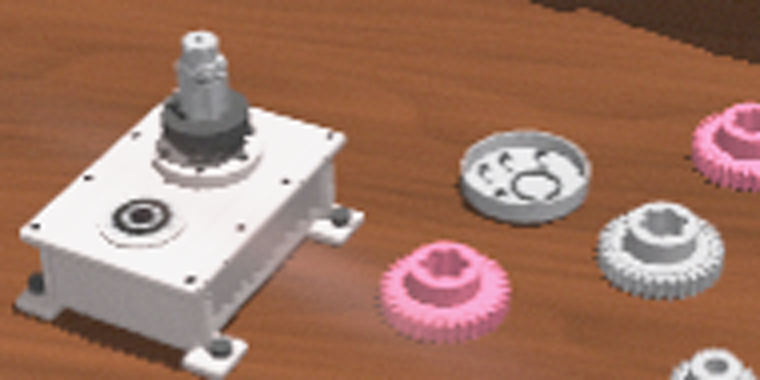

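Confirmed: the grey hubbed gear at crop (215,165), i.e. top (267,217), with a six-groove bore and no pink, is the one. The shaft tip is at crop (605,215), i.e. top (385,199).

```bash
python3 - <<'E'
from h import *
f=load('top0');g=load('scene0')
print('gear',onz(f,268,218,16),onz(f,267.5,217.6,8), 'bore', onz(f,225+208/5,185+163/5,30))
print('scene gear hub', onz(g,215+662/4,170+222/4,34), )
print('shaft top', onz(f,340+180/4,145+214/4,166), 'scene',onz(g,215+200/4,170+38/4,166))
# gearbox yaw from minAreaRect
hsv=cv2.cvtColor(f['image'],cv2.COLOR_BGR2HSV)
m=((hsv[...,1]<60)&(hsv[...,2]>180)).astype(np.uint8)
n,l,s,c=cv2.connectedComponentsWithStats(m)
i=np.argmax([s[k,4]*(abs(c[k,0]-382)<8 and abs(c[k,1]-192)<15) for k in range(n)])
k=cv2.morphologyEx((l==i).astype(np.uint8),cv2.MORPH_OPEN,np.ones((17,17)))
cs=max(cv2.findContours(k,0,2)[0],key=cv2.contourArea)
bx=cv2.boxPoints(cv2.minAreaRect(cs));P=[onz(f,*b,72)[:2] for b in bx];print(np.round(P))
E
```

```text
gear [462.20315801 114.22940031  16.        ] [463.64256221 116.76658911   8.        ] bore [462.58780591 116.14702809  30.        ]
scene gear hub [467.29843493 117.82248436  34.        ]
shaft top [ 507.45353559 -186.80813984  166.        ] scene [ 508.91908126 -184.49786085  166.        ]
[[ 514. -115.]
 [ 514. -160.]
 [ 457. -160.]
 [ 456. -116.]]
```

```bash
cat >> h.py <<'E'
def wrap(a): return (a+np.pi)%(2*np.pi)-np.pi
def plan(target,yaw,n,nrot=None):
    """rows (m,rad) from the measured pose to target TCP (mm), upright, yaw; n rows; shift taken in pre-turn axes"""
    s=r.sense(); p=np.array(s['eef_pos']); y=s['tcp_rot'][2]; nrot=nrot or n
    d=(np.array(target)-p)/n; t=wrap(yaw-y)/nrot; rows=[]
    for i in range(n):
        c,sn=np.cos(y),np.sin(y)
        a=t if i<nrot else 0
        rows.append([round(float(v),4) for v in ((c*d[0]+sn*d[1])/1000,(sn*d[0]-c*d[1])/1000,-d[2]/1000,0,0,-a)])
        y+=a
    print(json.dumps(rows).replace(' ',''))
E
python3 - <<'E'
from h import *
plan([464,116,130],0.245,16)
E
```

```text
[[-0.0202,0.0232,0.0063,0.0,0.0,0.0557],[-0.0189,0.0243,0.0063,0.0,0.0,0.0557],[-0.0175,0.0254,0.0063,0.0,0.0,0.0557],[-0.0161,0.0263,0.0063,0.0,0.0,0.0557],[-0.0146,0.0271,0.0063,0.0,0.0,0.0557],[-0.0131,0.0279,0.0063,0.0,0.0,0.0557],[-0.0115,0.0286,0.0063,0.0,0.0,0.0557],[-0.0099,0.0292,0.0063,0.0,0.0,0.0557],[-0.0083,0.0297,0.0063,0.0,0.0,0.0557],[-0.0066,0.0301,0.0063,0.0,0.0,0.0557],[-0.0049,0.0304,0.0063,0.0,0.0,0.0557],[-0.0032,0.0307,0.0063,0.0,0.0,0.0557],[-0.0015,0.0308,0.0063,0.0,0.0,0.0557],[0.0002,0.0308,0.0063,0.0,0.0,0.0557],[0.0019,0.0308,0.0063,0.0,0.0,0.0557],[0.0037,0.0306,0.0063,0.0,0.0,0.0557]]
```

Request:
arm_command([
  [-0.02,0.023,0.0063,0,0,0.0557],
  [-0.019,0.0245,0.0063,0,0,0.0557],
  [-0.0175,0.0255,0.0063,0,0,0.0557],
  [-0.016,0.0265,0.0063,0,0,0.0557],
  [-0.0145,0.027,0.0063,0,0,0.0557],
  [-0.013,0.028,0.0063,0,0,0.0557],
  [-0.0115,0.0285,0.0063,0,0,0.0557],
  [-0.01,0.029,0.0063,0,0,0.0557],
  [-0.0085,0.0295,0.0063,0,0,0.0557],
  [-0.0065,0.03,0.0063,0,0,0.0557],
  [-0.005,0.0305,0.0063,0,0,0.0557],
  [-0.003,0.0305,0.0063,0,0,0.0557],
  [-0.0015,0.031,0.0063,0,0,0.0557],
  [0,0.031,0.0063,0,0,0.0557],
  [0.002,0.031,0.0063,0,0,0.0557],
  [0.0035,0.0305,0.0063,0,0,0.0557],
  [0,0,0,0,0,0],
  [0,0,0,0,0,0],
], fingers=0.0854)

```text
clock: 1.65
eef_pos: [464.0, 115.2, 130.0]
tcp_rot: [-3.142, 0.001, 0.242]
contact_force: [0.4, -1.0, -0.2]
opening: 1.0
```

```bash
python3 - <<'E'
from h import *
f=grab('wrist','w1'); s=r.sense();print(s['clock'],s['eef_pos'],s['tcp_rot'],s['qpos'],f['xyz'],f['orientation'])
E
```

```text
1.7 [463.74252872 116.06842753 130.27100879] [-3.14136348e+00  7.04939455e-04  2.43599198e-01] [ 2.41946931e-01  2.59056974e-01  2.03251507e+00  3.03298961e-04
  8.50725951e-01 -1.85227393e-03] [444.18140154 191.86977698 272.97043951] [2.83147586e+00 2.31883337e-03 2.43314309e-01]
```

View pics/w1.png

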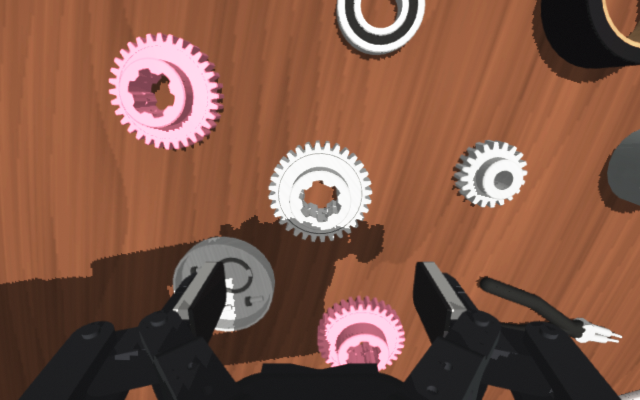

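The steel gear is at (320,192), and its hub faces up with the bore at (320,195). I'll zoom in for the centre and the groove angle.

```bash
python3 - <<'E'
from h import *
f=load('w1');im=f['image']
cv2.imwrite('pics/c3.png',cv2.resize(im[135:250,262:380],None,fx=5,fy=5,interpolation=cv2.INTER_CUBIC))
hsv=cv2.cvtColor(im,cv2.COLOR_BGR2HSV)
m=((hsv[...,1]<50)&(hsv[...,2]>90)).astype(np.uint8)
n,l,s,c=cv2.connectedComponentsWithStats(m);i=l[160,300];print(s[i],c[i])
ct=max(cv2.findContours((l==i).astype(np.uint8),0,1)[0],key=cv2.contourArea)
h=cv2.convexHull(ct)
for z in(8,12,16):
    W=np.array([onz(f,*p[0],z)[:2] for p in h]); (x,y),rr=cv2.minEnclosingCircle(W.astype(np.float32)); 
    A=np.c_[2*W,np.ones(len(W))];q=np.linalg.lstsq(A,(W**2).sum(1),rcond=None)[0];print(z,x,y,rr,q[:2],np.sqrt(q[2]+q[:2]@q[:2]))
E
```

```text
[ 268  141  104  101 7005] [319.72533904 190.45596003]
8 462.5163269042969 116.35942077636719 44.38908386230469 [462.61174236 116.15113204] 43.757152365212576
12 462.2395324707031 117.49932861328125 43.71898651123047 [462.3335175  117.29418249] 43.096593361784066
16 461.9627685546875 118.63923645019531 43.04888916015625 [462.05529264 118.43723294] 42.436034358365674
```

View pics/c3.png

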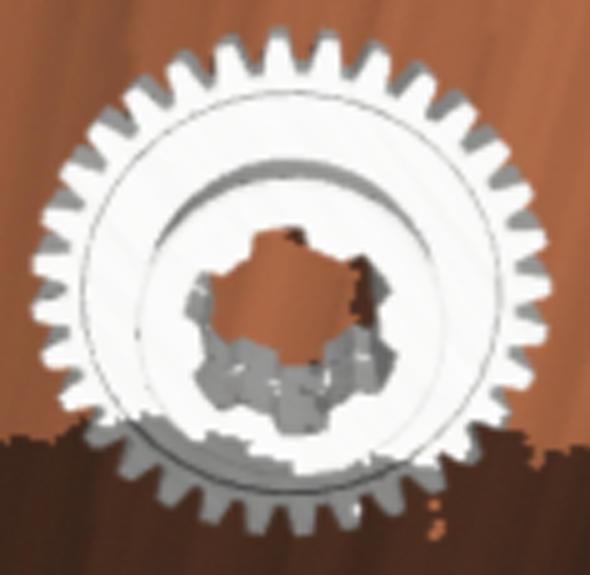

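```bash
python3 - <<'E'
from h import *
f=load('w1')
px=lambda u,v:(262+(u+.5)/5-.5,135+(v+.5)/5-.5)
P=[onz(f,*px(*p),34)[:2] for p in [(278,231),(300,431),(196,290),(394,372),(383,285),(203,392)]]
for a,b in zip(P[::2],P[1::2]):
    d=a-b;print((a+b)/2,np.linalg.norm(d),np.degrees(np.arctan2(d[1],d[0]))%60)
s=r.sense();print(s['eef_pos'],s['tcp_rot'],s['contact_force'])
E
```

```text
[462.08961202 117.69687281] 32.338621812178985 49.927922060201965
[463.00269669 118.19440749] 33.08245071537008 50.498388780533446
[462.74838575 116.84597706] 32.566325296473664 45.976996296826925
[463.74252872 116.06842753 130.27100879] [-3.14136348e+00  7.04939455e-04  2.43599198e-01] [-0.13848833  0.12753088 -0.00264758]
```

Gear centre is about (462.4, 117.8), grooves at about 49° mod 60. Next I descend over the hub.

Request:
arm_command([
  [-0.0008,-0.002,0.014,0,0,0],
  [0,0,0.014,0,0,0],
  [0,0,0.014,0,0,0],
  [0,0,0.014,0,0,0],
  [0,0,0.014,0,0,0],
  [0,0,0.014,0,0,0],
  [0,0,0.012,0,0,0],
  [0,0,0.01,0,0,0],
  [0,0,0.006,0,0,0],
  [0,0,0,0,0,0],
])

```text
clock: 2.53
eef_pos: [461.8, 118.7, 17.6]
tcp_rot: [-3.142, 0.002, 0.246]
contact_force: [-0.3, -0.2, -0.1]
opening: 1.001
```

Request:
arm_command([
  [0,0,0,0,0,0],
  [0,0,0,0,0,0],
  [0,0,0,0,0,0],
  [0,0,0,0,0,0],
  [0,0,0,0,0,0],
  [0,0,0,0,0,0],
], fingers=0.0, squeeze=60)

```text
clock: 3.03
eef_pos: [463.4, 118.4, 19.7]
tcp_rot: [-3.141, -0.002, 0.245]
contact_force: [-2.5, 0.3, 10.3]
opening: 0.54
```

```bash
python3 - <<'E'
from h import *
f=grab('wrist','w2'); s=r.sense();print(s['clock'],s['eef_pos'],s['tcp_rot'],s['contact_force'],s['opening']*85.4)
E
```

```text
3.0833 [463.41963527 118.44803393  19.67804457] [-3.14145098e+00 -1.89999969e-03  2.44565997e-01] [-2.03441127  0.3390311  10.49736986] 45.84094831933326
```

View pics/w2.png

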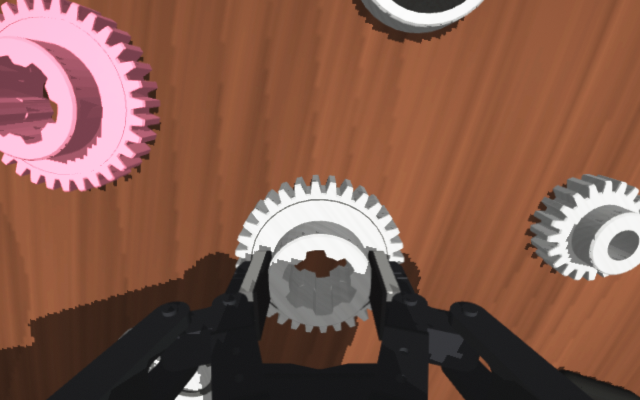

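Gripped at the hub, with about 10 N up-force from the fingertips on the disc. I lift first, then carry the gear past the shaft so that the wrist camera can see the shaft.

Request:
arm_command([
  [0,0,-0.005,0,0,0],
  [0,0,-0.015,0,0,0],
  [0,0,-0.025,0,0,0],
  [0,0,-0.035,0,0,0],
  [0,0,-0.035,0,0,0],
  [0,0,-0.035,0,0,0],
  [0,0,-0.03,0,0,0],
  [0,0,-0.02,0,0,0],
  [0,0,-0.008,0,0,0],
  [0,0,0,0,0,0],
])

```text
clock: 3.92
eef_pos: [463.2, 118.3, 228.1]
tcp_rot: [3.142, -0.003, 0.245]
contact_force: [-0.4, 0.1, -5.1]
opening: 0.534
```

```bash
python3 - <<'E'
from h import *
s=r.sense();print(s['clock'],s['eef_pos'],s['tcp_rot'],s['contact_force'],s['wrist_torque'],s['opening']*85.4)
plan([528,-268,226],s['tcp_rot'][2],14)
E
```

```text
3.9167 [463.21189144 118.27920757 228.07683144] [ 3.14153317e+00 -3.01642681e-03  2.44700573e-01] [-0.40472428  0.12115974 -5.11972423] [ 0.00325069 -0.03442283  0.03968851] 45.60578873771074
[[-0.0022,0.0279,0.0001,0.0,0.0,-0.0],[-0.0022,0.0279,0.0001,0.0,0.0,-0.0],[-0.0022,0.0279,0.0001,0.0,0.0,-0.0],[-0.0022,0.0279,0.0001,0.0,0.0,-0.0],[-0.0022,0.0279,0.0001,0.0,0.0,-0.0],[-0.0022,0.0279,0.0001,0.0,0.0,-0.0],[-0.0022,0.0279,0.0001,0.0,0.0,-0.0],[-0.0022,0.0279,0.0001,0.0,0.0,-0.0],[-0.0022,0.0279,0.0001,0.0,0.0,-0.0],[-0.0022,0.0279,0.0001,0.0,0.0,-0.0],[-0.0022,0.0279,0.0001,0.0,0.0,-0.0],[-0.0022,0.0279,0.0001,0.0,0.0,-0.0],[-0.0022,0.0279,0.0001,0.0,0.0,-0.0],[-0.0022,0.0279,0.0001,0.0,0.0,-0.0]]
```

Request:
arm_command([
  [-0.001,0.012,0,0,0,0],
  [-0.002,0.025,0,0,0,0],
  [-0.0025,0.034,0,0,0,0],
  [-0.0025,0.034,0,0,0,0],
  [-0.0025,0.034,0,0,0,0],
  [-0.0025,0.034,0,0,0,0],
  [-0.0025,0.034,0,0,0,0],
  [-0.0025,0.034,0,0,0,0],
  [-0.0025,0.034,0,0,0,0],
  [-0.0025,0.034,0,0,0,0],
  [-0.0025,0.034,0,0,0,0],
  [-0.0025,0.026,0,0,0,0],
  [-0.002,0.016,0,0,0,0],
  [-0.001,0.006,0,0,0,0],
  [0,0,0,0,0,0],
  [0,0,0,0,0,0],
  [0,0,0,0,0,0],
])

```text
clock: 5.33
eef_pos: [526.8, -267.1, 225.8]
tcp_rot: [-3.14, 0.001, 0.245]
contact_force: [0.1, 0.7, -6.6]
opening: 0.535
```

```bash
python3 - <<'E'
from h import *
f=grab('wrist','w3'); g=grab('top','t3'); s=r.sense();print(s['clock'],s['eef_pos'],s['tcp_rot'],s['contact_force'],s['opening']*85.4,f['xyz'],f['orientation'])
E
```

```text
5.4333 [ 527.20870956 -267.28669547  226.3918125 ] [-3.14105101e+00  2.04846339e-04  2.46081689e-01] [ 1.46104257  0.05570816 -6.12880394] 45.45546292067651 [ 506.79324519 -190.68040818  368.83246362] [2.83293115e+00 2.29577073e-03 2.46899965e-01]
```

View pics/w3.png

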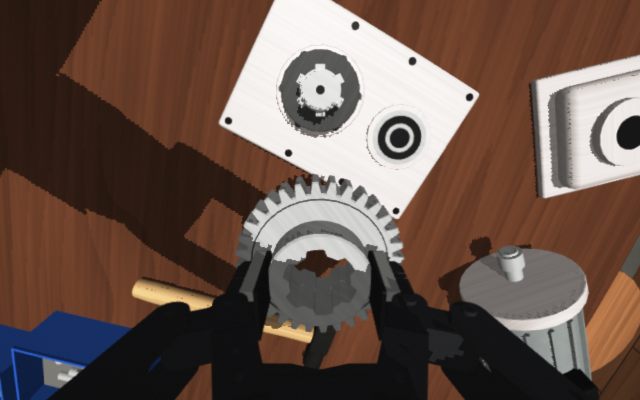

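The shaft is in view from almost straight above, at (320,90). The held gear is at (320,265).

```bash
python3 - <<'E'
from h import *
im=load('w3')['image']
cv2.imwrite('pics/c4.png',np.hstack([cv2.resize(im[50:140,275:365],None,fx=5,fy=5,interpolation=cv2.INTER_CUBIC),cv2.resize(im[235:325,275:365],None,fx=3.9,fy=5,interpolation=cv2.INTER_CUBIC)])[:, :800])
E
```

```text
(no output)
```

View pics/c4.png

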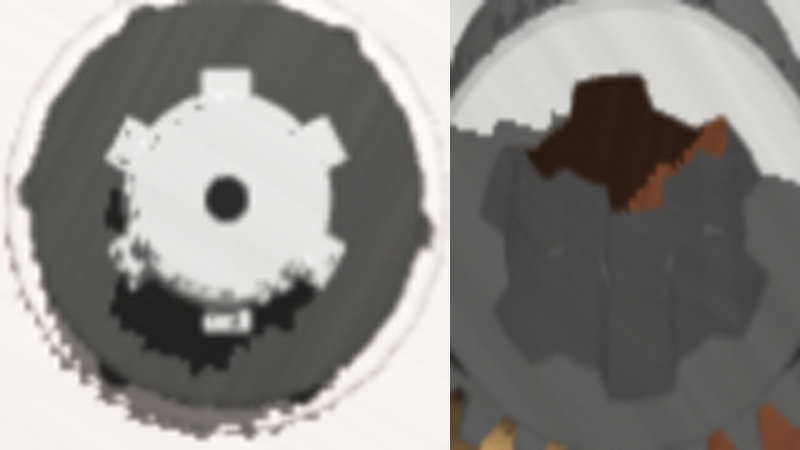

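```bash
python3 - <<'E'
from h import *
f=load('w3')
A=lambda u,v:(275+(u+.5)/5-.5,50+(v+.5)/5-.5)
B=lambda u,v:(275+(u-450+.5)/3.9-.5,235+(v+.5)/5-.5)
print('shaft top',onz(f,*A(227,199),166))
for z in(148,150):
  P=[onz(f,*A(*p),z)[:2] for p in [(227,70),(227,333),(112,141),(342,262),(343,140),(112,260)]]
  for a,b in zip(P[::2],P[1::2]):
    d=a-b;print((a+b)/2,np.linalg.norm(d),np.degrees(np.arctan2(d[1],d[0]))%60)
for hz in(240.5,):
  P=[onz(f,*B(*p),hz)[:2] for p in [(610,75),(641,397),(508,165),(758,300),(735,135),(502,325)]]
  for a,b in zip(P[::2],P[1::2]):
    d=a-b;print('gear',(a+b)/2,np.linalg.norm(d),np.degrees(np.arctan2(d[1],d[0]))%60)
f0=load('w2');print(r.sense()['eef_pos'])
E
```

```text
shaft top [ 505.56255988 -186.15493496  166.        ]
[ 505.60498721 -186.35307249] 32.34697074512061 44.17657322434924
[ 505.67480446 -186.06352837] 33.07938855953431 47.42091014443676
[ 505.41990033 -185.93843064] 33.115601583858016 40.592090766284
[ 505.61574884 -186.39226361] 32.05401589404974 44.17657322434911
[ 505.68493377 -186.10534179] 32.77980046439751 47.42091014443673
[ 505.43233822 -185.98137702] 32.81568552041698 40.59209076628391
gear [ 526.06163765 -267.57097067] 33.2897828090738 50.310536958835726
gear [ 526.83421501 -266.48860109] 31.87676338453644 48.48179538411199
gear [ 524.68873473 -266.88085097] 33.123768657096385 50.218502162732875
[ 527.20870956 -267.28669547  226.3918125 ]
```

Shaft axis is (505.6,-186.2) with ribs at 44.1°. Gear is at (525.9,-267.0) with grooves at 49.6°. So I shift -83.3 mm along tool y and turn +0.096 about tool z, then lower to just above the tip.

Request:
arm_command([
  [0,-0.008,0,0,0,0],
  [0,-0.016,0,0,0,0],
  [0,-0.02,0,0,0,0],
  [0,-0.02,0,0,0,0],
  [0,-0.0133,0,0,0,0],
  [0,-0.006,0,0,0,0.032],
  [0,0,0.01,0,0,0.032],
  [0,0,0.012,0,0,0.032],
  [0,0,0.01,0,0,0],
  [0,0,0.004,0,0,0],
  [0,0,0,0,0,0],
  [0,0,0,0,0,0],
], squeeze=80)

```text
clock: 6.43
eef_pos: [507.1, -187.6, 190.5]
tcp_rot: [-3.141, 0.0, 0.15]
contact_force: [-0.5, -0.0, -5.9]
opening: 0.531
```

```bash
python3 - <<'E'
from h import *
f=grab('wrist','w4'); g=grab('scene','s4'); s=r.sense();print(s['clock'],s['eef_pos'],s['tcp_rot'],s['contact_force'],s['wrist_torque'],s['opening']*85.4)
a=cv2.resize(f['image'][170:340,230:410],None,fx=2.2,fy=2.2,interpolation=cv2.INTER_CUBIC)
b=cv2.resize(g['image'][130:250,190:320],None,fx=3.1,fy=3.1,interpolation=cv2.INTER_CUBIC)
o=np.zeros((max(a.shape[0],b.shape[0]),a.shape[1]+b.shape[1],3),np.uint8);o[:a.shape[0],:a.shape[1]]=a;o[:b.shape[0],a.shape[1]:]=b;cv2.imwrite('pics/c5.png',o[:, :800])
E
```

```text
6.5333 [ 507.50913056 -187.93617887  191.02588533] [ 3.14122394e+00 -7.39083463e-04  1.49122159e-01] [ 0.47712174  0.21346278 -5.94477096] [-0.03494585 -0.00456559 -0.01874113] 44.90559971601765
```

View pics/c5.png

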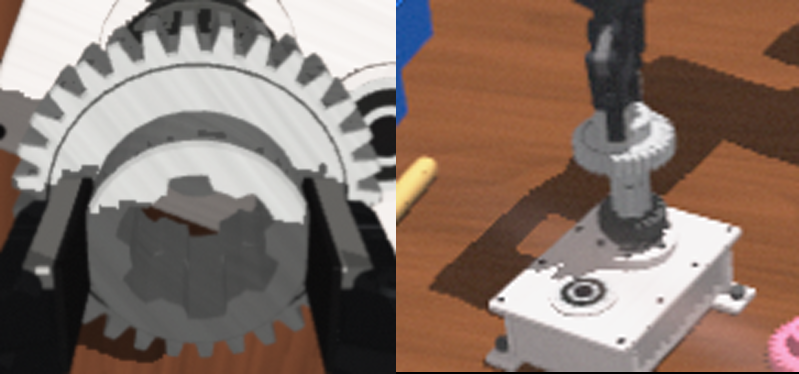

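Request:
arm_command([
  [-0.0003,-0.001,0,0,0,0],
  [0,0,0.004,0,0,0],
  [0,0,0.004,0,0,0],
  [0,0,0.004,0,0,0],
  [0,0,0.003,0,0,0],
  [0,0,0,0,0,0],
  [0,0,0,0,0,0],
])

```text
clock: 7.12
eef_pos: [506.5, -186.8, 175.1]
tcp_rot: [-3.141, 0.001, 0.149]
contact_force: [-0.4, 0.5, -6.2]
opening: 0.527
```

```bash
python3 - <<'E'
from h import *
f=grab('wrist','w5');g=grab('scene','s5'); s=r.sense();print(s['clock'],s['eef_pos'],s['tcp_rot'],s['contact_force'],s['wrist_torque'],s['opening']*85.4)
a=cv2.resize(f['image'][230:330,260:380],None,fx=5,fy=5,interpolation=cv2.INTER_CUBIC)
cv2.imwrite('pics/c6.png',a)
E
```

```text
7.2167 [ 506.74822487 -186.92592535  175.50886457] [ 3.14155761e+00 -3.71014113e-05  1.48802472e-01] [-0.42981904  0.17050688 -6.05153868] [-0.02992006 -0.05284793 -0.02840441] 45.11081489467942
```

View pics/c6.png

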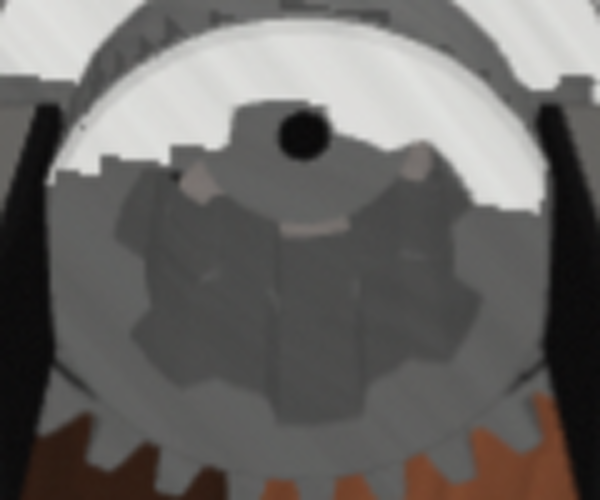

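The shaft tip is inside the bore, with its centre hole at crop (303,133), and no contact force beyond the weight. I'll check the centring.

```bash
python3 - <<'E'
from h import *
f=load('w5')
B=lambda u,v:(260+(u+.5)/5-.5,230+(v+.5)/5-.5)
print('shaft',onz(f,*B(303,133),166))
# hub groove ends: opposite pairs
P=[onz(f,*B(*p),189.7)[:2] for p in [(268,103),(318,422),(120,200),(480,330),(440,150),(135,345)]]
for a,b in zip(P[::2],P[1::2]):
    d=a-b;print('gear',(a+b)/2,np.linalg.norm(d),np.degrees(np.arctan2(d[1],d[0]))%60)
print(onz(f,*B(293,262),189.7))
E
```

```text
shaft [ 505.64977869 -186.17210163  166.        ]
gear [ 505.0361717 -187.6247412] 33.17128762292252 46.31848912205396
gear [ 505.77592618 -187.27149011] 34.986514412741066 46.14988154466519
gear [ 503.88079559 -185.86864681] 33.858189117265454 44.76755824796514
[ 504.85522619 -186.97103836  189.7       ]
```

Request:
arm_command([
  [0.0006,-0.0004,0,0,0,0.017],
  [0,0,0.002,0,0,0],
  [0,0,0.002,0,0,0],
  [0,0,0.002,0,0,0],
  [0,0,0.002,0,0,0],
  [0,0,0,0,0,0],
])

```text
clock: 7.72
eef_pos: [506.9, -186.3, 166.9]
tcp_rot: [-3.141, 0.001, 0.132]
contact_force: [-0.2, -0.2, -7.2]
opening: 0.529
```

```bash
python3 - <<'E'
from h import *
s=r.sense();print(s['clock'],s['eef_pos'],s['tcp_rot'],s['contact_force'],s['wrist_torque'],s['opening']*85.4)
E
```

```text
7.7167 [ 506.90759373 -186.25320274  166.94985749] [-3.14119700e+00  7.12081377e-04  1.31865611e-01] [-0.23977129 -0.24145082 -7.15111287] [-0.02676108  0.00502357 -0.05353578] 45.192733779722346
```

Request:
arm_command([
  [0,0,0.002,0,0,0],
  [0,0,0.002,0,0,0],
  [0,0,0.002,0,0,0],
  [0,0,0.002,0,0,0],
  [0,0,0,0,0,0],
])

```text
clock: 8.13
eef_pos: [507.0, -186.3, 159.0]
tcp_rot: [-3.141, 0.001, 0.132]
contact_force: [-1.3, -0.3, -6.0]
opening: 0.527
```

```bash
python3 - <<'E'
from h import *
s=r.sense();print(s['clock'],s['eef_pos'],s['tcp_rot'],s['contact_force'],s['wrist_torque'],s['opening']*85.4)
E
```

```text
8.1333 [ 506.99727481 -186.30519427  158.99050913] [-3.14137103e+00  5.44892632e-04  1.31942519e-01] [-1.31897418 -0.27003008 -6.02269962] [ 0.10345118  0.01237874 -0.01943312] 45.00392851694269
```

Splines are engaged with no axial resistance. I continue to the collar.

Request:
arm_command([
  [0,0,0.003,0,0,0],
  [0,0,0.003,0,0,0],
  [0,0,0.003,0,0,0],
  [0,0,0.003,0,0,0],
  [0,0,0.003,0,0,0],
  [0,0,0.003,0,0,0],
  [0,0,0.003,0,0,0],
  [0,0,0.002,0,0,0],
  [0,0,0.001,0,0,0],
  [0,0,0,0,0,0],
  [0,0,0,0,0,0],
])

```text
clock: 9.05
eef_pos: [507.0, -186.3, 135.3]
tcp_rot: [-3.141, 0.0, 0.132]
contact_force: [-0.6, 1.9, -7.9]
opening: 0.527
```

```bash
python3 - <<'E'
from h import *
f=grab('wrist','w6');s=r.sense();print(s['clock'],s['eef_pos'],s['tcp_rot'],s['contact_force'],s['wrist_torque'],s['opening']*85.4)
E
```

```text
9.1 [ 507.02995135 -186.29807201  135.34779266] [-3.14133289e+00  3.64473173e-04  1.31779889e-01] [-0.81181464  2.3580846  -7.12703887] [0.31024679 0.11281576 0.01983687] 45.07875559407434
```

View pics/w6.png

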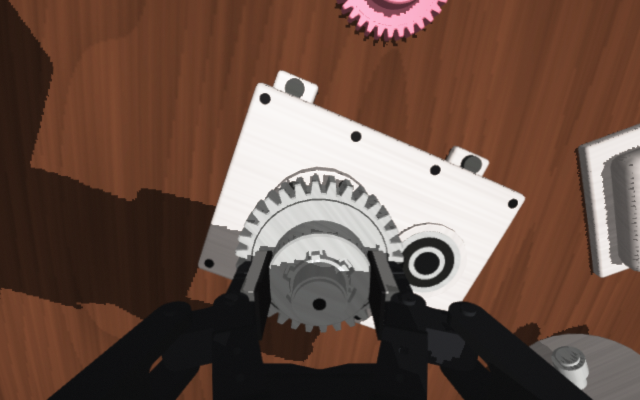

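The shaft stands through the hub, tip hole at (319,304). I go down to the collar in small steps.

Request:
arm_command([
  [0,0,0.0015,0,0,0],
  [0,0,0.0015,0,0,0],
  [0,0,0.001,0,0,0],
  [0,0,0.001,0,0,0],
  [0,0,0,0,0,0],
  [0,0,0,0,0,0],
], squeeze=100)

```text
clock: 9.6
eef_pos: [507.2, -186.2, 131.2]
tcp_rot: [-3.141, -0.0, 0.132]
contact_force: [-4.7, 4.4, 2.9]
opening: 0.518
```

Request:
arm_command([
  [0,0,0.0015,0,0,0],
  [0,0,0.0015,0,0,0],
  [0,0,0.001,0,0,0],
  [0,0,0,0,0,0],
  [0,0,0,0,0,0],
])

```text
clock: 10.02
eef_pos: [507.3, -186.3, 127.5]
tcp_rot: [-3.141, -0.0, 0.132]
contact_force: [-5.6, 4.8, 7.3]
opening: 0.521
```

Request:
arm_command([
  [-0.0004,-0.0004,0.001,0,0,0],
  [0,0,0.001,0,0,0],
  [0,0,0.001,0,0,0],
  [0,0,0.001,0,0,0],
  [0,0,0.001,0,0,0],
  [0,0,0,0,0,0],
  [0,0,0,0,0,0],
])

```text
clock: 10.6
eef_pos: [507.3, -186.3, 123.1]
tcp_rot: [3.141, -0.001, 0.132]
contact_force: [-6.3, 4.9, 11.8]
opening: 0.518
```

Request:
arm_command([
  [0,0,0.001,0,0,0],
  [0,0,0.0005,0,0,0],
  [0,0,0,0,0,0],
  [0,0,0,0,0,0],
])

```text
clock: 10.93
eef_pos: [507.3, -186.3, 122.9]
tcp_rot: [3.141, -0.001, 0.132]
contact_force: [-11.8, 5.1, 28.4]
opening: 0.517
```

Request:
arm_command([
  [-0.0006,0,-0.0004,0,0,0],
  [0,0,0,0,0,0],
  [0,0,0,0,0,0],
  [0,0,0,0,0,0],
])

```text
clock: 11.27
eef_pos: [507.2, -186.3, 123.0]
tcp_rot: [3.141, -0.002, 0.132]
contact_force: [-7.1, 7.2, 21.0]
opening: 0.519
```

```bash
python3 - <<'E'
from h import *
f=grab('wrist','w7');g=grab('scene','s7');s=r.sense();print(s['clock'],s['eef_pos'],s['tcp_rot'],s['contact_force'],s['wrist_torque'],s['opening']*85.4)
a=cv2.resize(f['image'][200:340,230:410],None,fx=2.3,fy=2.3,interpolation=cv2.INTER_CUBIC)
b=cv2.resize(g['image'][150:250,210:300],None,fx=4.2,fy=4.2,interpolation=cv2.INTER_CUBIC)
o=np.zeros((max(a.shape[0],b.shape[0]),a.shape[1]+b.shape[1],3),np.uint8);o[:a.shape[0],:a.shape[1]]=a;o[:b.shape[0],a.shape[1]:]=b;cv2.imwrite('pics/c7.png',o)
E
```

```text
11.3667 [ 507.25789968 -186.31970483  123.01507905] [ 3.14063502e+00 -2.42194105e-03  1.31720474e-01] [-7.89643569  6.11463695 21.69600493] [1.02727591 1.26489555 0.01584022] 44.3060501459575
```

View pics/c7.png

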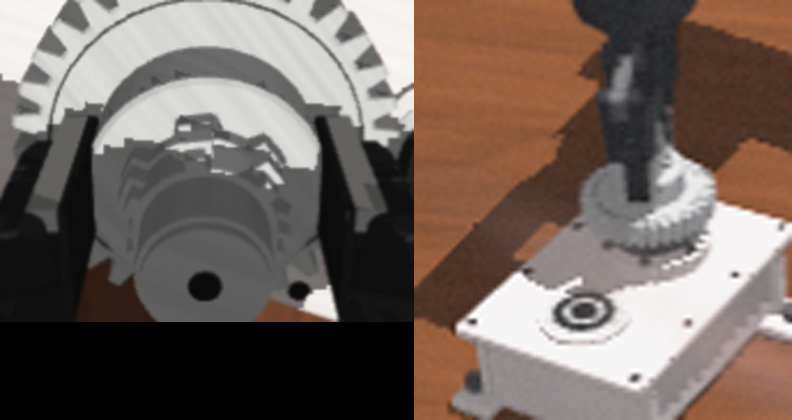

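```bash
python3 - <<'E'
from h import *
a=load('w6')['image'][225:325,265:375];b=load('w7')['image'][225:325,265:375]
cv2.imwrite('pics/c8.png',np.hstack([cv2.resize(x,(400,364),interpolation=cv2.INTER_CUBIC) for x in(a,b)]))
b=cv2.resize(load('w7')['image'][235:300,285:360],None,fx=9,fy=9,interpolation=cv2.INTER_CUBIC)
b=np.clip(b.astype(float)*1.8,0,255).astype(np.uint8);cv2.imwrite('pics/c9.png',b)
f=load('w7')
for z in(148,144,143.5,141.1,137): print(z,[np.round((proj(f,[505.6+13*np.cos(t),-186.2+13*np.sin(t),z])-[285,235])*9) for t in np.radians([97.5])])
E
```

```text
148 [array([300., 292.])]
144 [array([300., 249.])]
143.5 [array([300., 243.])]
141.1 [array([300., 219.])]
137 [array([300., 179.])]
```

View pics/c8.png

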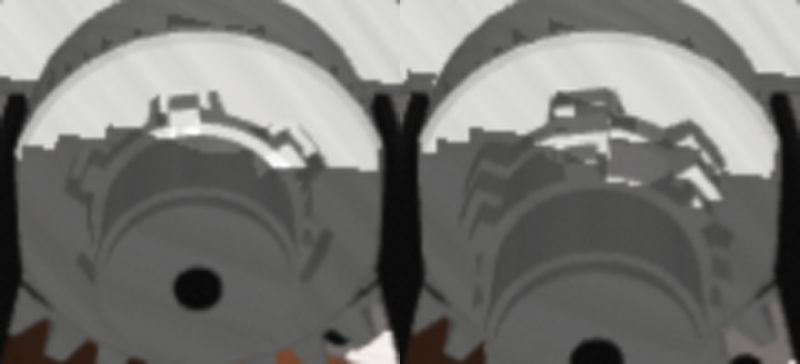

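View pics/c9.png

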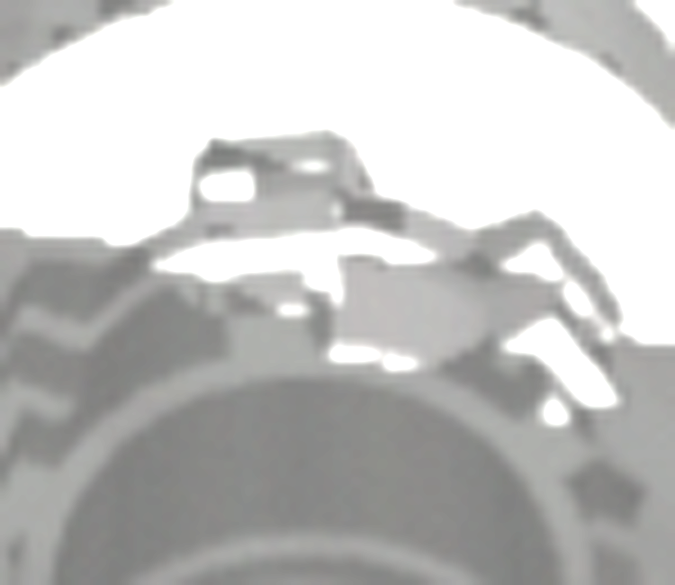

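Request:
arm_command([
  [-0.0005,-0.0004,0,0,0,0],
  [0,0,0,0,0,0],
  [0,0,0,0,0,0],
  [0,0,0,0,0,0],
  [0,0,0,0,0,0],
  [0,0,0,0,0,0],
  [0,0,0,0,0,0],
  [0,0,0,0,0,0],
])

```text
clock: 12.03
eef_pos: [507.2, -186.3, 123.0]
tcp_rot: [3.14, -0.003, 0.132]
contact_force: [-4.8, 5.1, 20.7]
opening: 0.52
```

```bash
python3 - <<'E'
from h import *
s=r.sense();print(s['clock'],s['eef_pos'],s['tcp_rot'],s['contact_force'],s['wrist_torque'],s['qvel'])
if s['eef_pos'][2]<123.6 and 14<s['contact_force'][2]<32: print(r.sign_off())
E
```

```text
12.0333 [ 507.2041583  -186.28210075  123.00315112] [ 3.13997034 -0.00331012  0.1317615 ] [-4.78782054  5.08374885 20.65014857] [0.76378499 1.03060087 0.02743508] [-0.00103809  0.00092991 -0.00016361 -0.00108669 -0.00209215  0.00122216]
the job is handed in; nothing more can be done
None
```

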